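# Lamp on, zero the readout, lock the zero

### The arm

A 7-joint arm with a two-finger parallel gripper is mounted at the origin on the work surface. World frame = base frame: x ahead of the robot, y to its left, z up, the work surface at z = 0. Lengths are in mm, angles in rad, forces in N, time in s.
With the tool pointing down it reaches from about 425 to 925 mm from the base axis. Payload 6.8 kg.
Tool frame: the origin (TCP) lies midway between the tips of the shut fingers; the grasp point (between the pads) lies 19 mm behind it; z points along the fingers, y is the line along which they close (so a half turn about z gives the same grasp; the last joint's range is limited). The gripper opens to 88 mm and grips with 3 to 60 N. Pads are 20 mm wide; open, the fingers measure 115 mm over their backs; the gripper's body (75 mm by 178 mm) begins 61 mm behind the grasp point.
Start: joints at [-1.444, 0.477, 0.022, 1.555, -0.011, 1.109, -0.083], TCP at [157.033, 656.497, 222.664] pointing down, gripper open.
Joint ranges: [-2.96, 2.96], [-0.34, 2.1], [-1.41, 1.46], [0.24, 2.44], [-1.37, 4.51], [0.17, 1.92], [-2.96, 2.96]. Speed limits (rad/s): [2.39, 2.39, 3.14, 3.14, 3.14, 3.14, 3.14].

### API

Orientations are given as a unit quaternion [x, y, z, w].
In Python, from plant import sense, snapshot, camera_params, finish_job gives the robot as it stands.
- The arm moves only by the tool play_rows, never from a script. Its argument "targets" is a list of rows, each an object with "xyz": the shift along the tool's x, y, z in cm, a list of three; "delta_rot": the turn, a rotation vector about the tool's x, y, z in rad, a list of three; "grip": the opening, from 0 (shut) to 1 (fully open). In form: [{"xyz": [dx, dy, dz], "delta_rot": [rx, ry, rz], "grip": grip}, ...]. A call has 1 to 10 rows; each row is the pose to reach, as a shift and turn from the pose commanded when the call began, along the tool's axes at that moment; what a row does not reach only later rows make up. A row lasts 1/10 s, in which the tool goes at most 50 mm and 8.59 degrees, less where a joint would pass 70% of its speed; a pose out of reach is approached as far as the arm can. A call with a gripper value outside its range is refused whole. The fingers move at their own pace and stop on an object; the grip force is fixed at half the most. Time passes only in rows, so rows that repeat a pose let the fingers close. It gives the time, the measured TCP pose, the force, the opening and the grip force at its end, in the units of the state.
- sense(): the state, without advancing time (a new reading comes with each control period).
- snapshot(name): name is "side" or "top"; returns (picture, depth): 400x640x3 uint8, red, green, blue; 400x640 float32, mm along the optical axis (not along the pixel's ray), 0 where there is no reading.
- camera_params(name): a dict with "intrinsics" (3x3 intrinsics, pixels), "view" (4x4, takes a point from world to camera coordinates). Camera axes: x right, y up, looking along -z (the intrinsics and any distortion apply to the point x, -y, -z); pixel columns grow to the right and rows downward; lengths in mm; the calibration is good to about 2 mm. A picture is of the moment at which its call begins. camera_params takes no time and is no camera call.
- finish_job(): hands the job in; it is judged then, once.
The state is a dict: "time_s": time; "joints": joint angles; "joint_velocities": joint speeds; "tau": joint torques, N m; "ee_pos": TCP position; "ee_rot": TCP orientation; "ft_force": force on the tool from outside, world axes, zero at the start; "torque": the same for the moment, N m; "gripper_width": finger opening in mm; "gripper_force": force on a finger pad.
Only numpy, scipy, OpenCV 4.12 (cv2) and the standard library are available. Lean on these libraries where they do the work, as an engineer would, in place of code of your own. Each camera call takes 0.05 s, during which the arm holds its last target. There are 200 camera calls.

### The job

Get the measuring bench ready, pressing with closed fingers: first switch the lamp on by pushing the raised end of the white rocker on the grey lamp box fully down, then press the round key of the readout fully in and let it come back up, and last push the readout's long bar latch fully down so it stays down. Keep to that order and press no other key. Pick nothing up: do not lift or shove the loose lamp box and leave the brass fittings and the black objective standing where they are; finish clear of everything.

Things in the scene. Friction and masses are not known exactly. Their poses are not given: they have to be found in the camera images.
- readout: Readout console, fixed: grey box 190 mm (own x) by 260 mm (own y), black deck 46 mm high, low screen ridge to 68 mm at own x 68 to 98 mm. Origin on the bench, own x away from the robot, turned up to 0.25 rad. White keys: far row (own x +12 mm; y -65, 0, +65 mm) round, square, narrow in any order; near row (x -50 mm; y -52, +52 mm) long and short bar in either order.
- round_key_top (a point): Centre of the top face of the round key, 30 mm diameter, the zeroing key. At rest its top is 59 mm above the bench, 13 mm above the deck. It moves straight down and springs back when let go.
- round_key (a joint): Travel of the round key in m: 0 up, 0.006 fully in. Spring: about 1.5 N to start, 4 N fully in.
- long_bar_top (a point): Centre of the top face of the long bar latch, 20 mm (console x) by 80 mm (console y), top 59 mm above the bench when up. Moves straight down.
- long_bar (a joint): Travel of the long bar in m: 0 up, 0.006 fully down. No spring: it resists with about 3.5 N and stays where it is pushed to.
- square_key_top (a point): Centre of the top face of the square key, 29 by 29 mm, same height and spring as the round key. Not to be pressed.
- square_key (a joint): Travel of the square key in m: 0 up, 0.006 fully in.
- narrow_key_top (a point): Centre of the top face of the narrow key, 38 mm (console x) by 15 mm (console y), same height and spring as the round key. Not to be pressed.
- narrow_key (a joint): Travel of the narrow key in m: 0 up, 0.006 fully in.
- short_bar_top (a point): Centre of the top face of the short bar, 20 mm (console x) by 36 mm (console y), same height as the long bar and staying where pushed like it. Not to be pressed.
- short_bar (a joint): Travel of the short bar in m: 0 up, 0.006 fully down.
- lamp_box: Lamp supply, loose grey box 130 mm (own x) by 68 mm (own y), top 50 mm high, 0.6 to 1.1 kg, left or right of the readout, turned up to 0.6 rad. Origin under its centre. On top: a dial (24 mm wide, to 62 mm) at own x -42 mm; the white rocker, pivot at own x +18 mm, 67 mm high, between two black cheeks 62 mm long, to 66 mm high, 32 mm apart.
- rocker_press (a point): Place to press the white rocker: on its upper face, 18 mm from the pivot towards the raised end, the end away from the dial (lamp box +x). Rocker 54 mm long (box x), 30 mm wide, 12 mm thick. This point is 77 mm above the bench when off, 68 mm when on; it moves with the rocker.
- rocker (a joint): Angle of the rocker in rad: 0 off (end away from the dial fully up), 0.5 on (that end fully down). Starts at 0 to 0.06. Needs about 3.5 N at the press point and stays where it is pushed to.
- stage: Rotary stage, fixed: black base 150 by 150 mm, 35 mm high, with a round metal table to 50 mm height; on the other side of the readout from the lamp box. Origin under its centre. Not part of the work.
- fitting_a: Brass hexagonal fitting, loose, 27 mm wide, 40 mm tall, standing on the rotary stage. Origin at the centre of its foot, z up. Leave alone.
- fitting_b: A second such brass fitting, standing on the bench between the robot and the readout. Origin at the centre of its foot. Leave alone.
- objective: Black microscope objective, loose, 34 mm diameter, 45 mm tall, standing on the bench between the robot and the readout. Origin at the centre of its foot. Leave alone.
Things that resemble listed ones, but are neither listed nor needed, are in the scene too. There is more than one size of the lamp_box; the job needs the largest.

How it is judged:
By the outcome, as a careful person would: the job done as asked, in the order asked, and still so for the second after the job is handed in, with the robot touching nothing.
It also fails if it takes over 48 s, if anything falls off the work surface, if the arm or the gripper's body presses on something with over 40 N, if the wrist force passes 120 N, or if a joint passes its speed limit or range.

## Working session

There is one attempt and no reset: what is moved stays moved. The work goes in short steps, Python scripts to look and compute and a tool call to move; the robot and the scene stay as the last step left them, time stands still between calls to the robot, and variables do not carry over. Pictures are saved under pics/ and viewed, at most 10 in all, crops included, and the job is handed in when it is done.

Besides the shell and the picture viewer there is one more tool, called after ">>>" as name([rows], argument=value, ...), one row to a line, values as JSON. play_rows: Moves the arm, as the interface text tells. Its arguments: {"type":"object","properties":{"targets":{"type":"array","items":{"type":"object","properties":{"xyz":{"type":"array","items":{"type":"number"}},"delta_rot":{"type":"array","items":{"type":"number"}},"grip":{"type":"number"}}}}},"required":["targets"]}

```bash
mkdir -p pics
python3 - <<'E'
from plant import *
import cv2,numpy as np
for n in ("top","side"):
    p,d=snapshot(n); np.savez(f"{n}0.npz",p=p,d=d); cv2.imwrite(f"pics/{n}0.png",p[:,:,::-1])
    c=camera_params(n); print({k:np.round(v,3).tolist() if not isinstance(v,str) else v for k,v in c.items()})
s=sense();print(s['ee_pos'],s['ee_rot'],s['ft_force'],s['time_s'],s['gripper_width'])
E
```

```text
{'intrinsics': [[444.803, 0.0, 320.046], [0.0, 444.803, 197.843], [0.0, 0.0, 1.0]], 'view': [[0.021, -1.0, 0.013, 40.179], [0.981, 0.023, 0.193, -477.561], [-0.194, 0.008, 0.981, -1014.698], [0.0, 0.0, 0.0, 1.0]]}
{'intrinsics': [[380.195, 0.0, 322.28], [0.0, 380.195, 207.08], [0.0, 0.0, 1.0]], 'view': [[-0.97, -0.242, -0.006, 483.519], [0.112, -0.469, 0.876, -110.057], [-0.215, 0.849, 0.482, -880.368], [0.0, 0.0, 0.0, 1.0]]}
[156.93987183 655.98688187 221.81455524] [ 1.17134835e-01  9.93115722e-01 -7.68450413e-04 -4.52005382e-05] [ 0.27151351 -0.31835945  0.4023316 ] 0.1 87.98809368159162
```

View pics/top0.png

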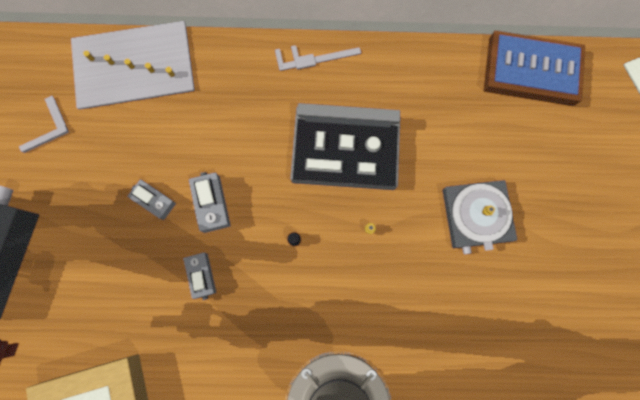

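View pics/side0.png

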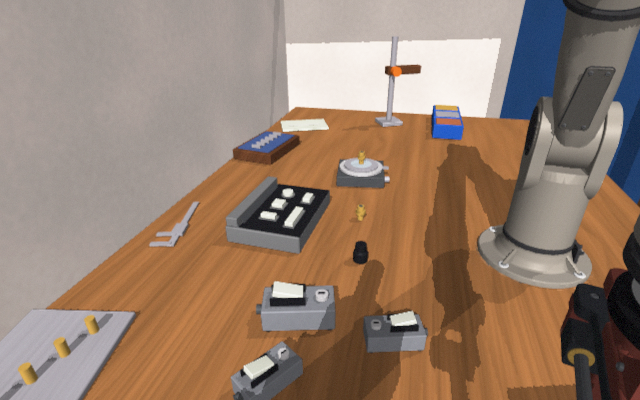

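The top view shows the readout at about (347,147): round key (373,144), long bar (324,165), square key (347,142), narrow key (320,140), short bar (367,168). The largest lamp box is at (209,203), with its rocker at (205,192), its dial at (211,217) and its raised end towards the top of the image.

```bash
cat > h.py <<'E'
import numpy as np,cv2
from plant import camera_params
def ray(n,uv,z):
    c=camera_params(n);K=np.array(c["intrinsics"]);V=np.array(c["view"])
    uv=np.atleast_2d(uv).astype(float)
    d=np.c_[(uv[:,0]-K[0,2])/K[0,0],-(uv[:,1]-K[1,2])/K[1,1],-np.ones(len(uv))]@V[:3,:3]
    o=-V[:3,:3].T@V[:3,3]
    return o+d*((z-o[2])/d[:,2])[:,None]
def deproj(n,u,v,D):
    c=camera_params(n);K=np.array(c["intrinsics"]);V=np.array(c["view"])
    p=np.array([(u-K[0,2])/K[0,0]*D,-(v-K[1,2])/K[1,1]*D,-D]);return V[:3,:3].T@(p-V[:3,3])
E
python3 - <<'E'
from h import *
def blobs(n,box,z,zfilter):
    f=np.load(n+"0.npz");p=f["p"];d=f["d"];u0,v0,u1,v1=box
    m=np.zeros(p.shape[:2],np.uint8);m[v0:v1,u0:u1]=((p.min(2)>165)*255)[v0:v1,u0:u1]
    N,L,S,C=cv2.connectedComponentsWithStats(m)
    for i in range(1,N):
        if S[i,4]<25: continue
        w=ray(n,np.argwhere(L==i)[:,::-1],z)[:,:2].astype(np.float32)
        r=cv2.minAreaRect(w);vs,us=np.where(L==i)
        dz=np.median([deproj(n,u,v,d[v,u])[2] for v,u in zip(vs,us)])
        print(n,C[i].round(1),S[i,4],"mean",w.mean(0).round(1),"rect",np.round(r[0],1),np.round(r[1],1),round(r[2],1),"depth z",dz.round(1))
blobs("top",(290,100,405,190),59,0)
blobs("side",(228,180,332,250),59,0)
print("lamp");blobs("top",(185,168,235,235),72,0);blobs("side",(255,275,340,335),72,0)
for n,b in (("top",(183,165,235,238)),("side",(250,275,345,335))):
    p=np.load(n+"0.npz")["p"];u0,v0,u1,v1=b
    cv2.imwrite(f"pics/{n}_lamp.png",cv2.resize(p[v0:v1,u0:u1,::-1],None,fx=8,fy=8,interpolation=cv2.INTER_CUBIC))
E
```

```text
top [319.6 139. ] 100 mean [619.2  55.2] rect [619.1  55.1] [15.9 36.5] 85.9 depth z 59.3
top [346.3 140.9] 145 mean [615.8  -9.6] rect [615.8  -8.8] [30.3 29. ] 0.4 depth z 58.8
top [373.  142.7] 121 mean [613.  -74.2] rect [613.6 -74.2] [27.8 29.3] 1.4 depth z 58.9
top [323.4 164.1] 291 mean [556.6  44.6] rect [556.6  44.6] [80.  21.3] 87.2 depth z 59.2
top [366.4 167.1] 136 mean [551.7 -58.4] rect [551.9 -58.6] [19.8 36.3] 1.4 depth z 58.8
side [287.3 192.3] 67 mean [612.4 -64.5] rect [611.9 -64. ] [24.8 43.7] 18.0 depth z 58.0
side [307.  197.3] 67 mean [552.1 -48.7] rect [552.7 -48.5] [20.3 53.1] 4.3 depth z 58.2
side [277.7 203. ] 88 mean [ 6.17e+02 -1.00e-01] rect [617.7  -2.4] [28.3 48.7] 5.7 depth z 58.2
side [292.7 216.5] 159 mean [557.9  56.5] rect [558.2  54.5] [22.8 93.3] 1.2 depth z 58.8
side [268.  215.1] 90 mean [618.7  64.7] rect [618.4  64.8] [28.6 42. ] 88.3 depth z 58.0
lamp
top [203.5 192. ] 308 mean [478.9 322.2] rect [478.7 322.3] [57.5 29.8] 18.3 depth z 72.8
top [209.6 217.3] 82 mean [420.  304.1] rect [420.6 303.2] [23.2 23. ] 1.3 depth z 58.9
side [286.6 290.2] 421 mean [481.2 327.1] rect [480.6 323.3] [52.9 42.3] 13.6 depth z 72.4
side [321.1 295.3] 115 mean [418.8 325.6] rect [419.3 324.6] [21.  30.4] 13.6 depth z 59.7
side [283.5 311.7] 54 mean [469.3 378.3] rect [474.2 379.1] [60.7  2.3] 13.7 depth z 49.7
```

View pics/top_lamp.png

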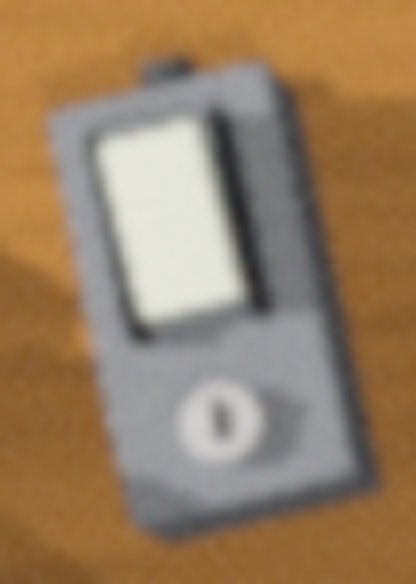

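The lamp crop shows the rocker centre at about (203,192) and the dial at (210,217). That puts the dial 59 mm from the pivot (60 expected), with the box turned about 0.29 rad. The readout is turned about -0.05 rad. I'll close the fingers, move above the rocker and turn -0.52 about tool z.

>>> play_rows([
  {"xyz": [-4.1,-2.4,0],"delta_rot": [0,0,-0.05],"grip": 0},
  {"xyz": [-8.2,-4.8,0],"delta_rot": [0,0,-0.1],"grip": 0},
  {"xyz": [-12.3,-7.2,0],"delta_rot": [0,0,-0.16],"grip": 0},
  {"xyz": [-16.4,-9.6,0],"delta_rot": [0,0,-0.21],"grip": 0},
  {"xyz": [-20.5,-11.9,0],"delta_rot": [0,0,-0.26],"grip": 0},
  {"xyz": [-24.6,-14.3,0],"delta_rot": [0,0,-0.31],"grip": 0},
  {"xyz": [-28.7,-16.7,1],"delta_rot": [0,0,-0.37],"grip": 0},
  {"xyz": [-32.8,-19.1,2],"delta_rot": [0,0,-0.42],"grip": 0},
  {"xyz": [-36.9,-21.5,4],"delta_rot": [0,0,-0.47],"grip": 0},
  {"xyz": [-41,-23.9,6],"delta_rot": [0,0,-0.52],"grip": 0},
])

```text
time_s: 1.1
ee_pos: [499.3, 329.2, 163.4]
ee_rot: [-0.143, 0.99, 0.0, 0.0]
ft_force: [1.9, 0.8, 0.6]
gripper_width: 10.9
gripper_force: 0.0
```

```bash
cat >> h.py <<'E'
def togo(x,y,z,yaw):
    """remaining shift in tool axes (cm) and turn to put tool x along world yaw, tool down"""
    from plant import sense
    from scipy.spatial.transform import Rotation as R
    s=sense();r=R.from_quat(s["ee_rot"])
    D=np.array([[np.cos(yaw),np.sin(yaw),0],[np.sin(yaw),-np.cos(yaw),0],[0,0,-1]]).T
    print("t",s["time_s"],"pos",s["ee_pos"].round(1),"F",s["ft_force"].round(1),"w",round(s["gripper_width"],1))
    print("shift cm",(r.inv().apply(np.array([x,y,z])-s["ee_pos"])/10).round(2),"rot",(r.inv()*R.from_matrix(D)).as_rotvec().round(3))
E
python3 -c "
from h import *
togo(500,328.5,100,np.pi+.288)"
```

```text
t 1.1 pos [499.3 329.2 163.4] F [1.9 0.8 0.6] w 10.9
shift cm [-0.05 -0.09  6.34] rot [ 0.     0.    -0.001]
```

>>> play_rows([
  {"xyz": [0,0,1.5],"delta_rot": [0,0,0],"grip": 0},
  {"xyz": [0,0,3.5],"delta_rot": [0,0,0],"grip": 0},
  {"xyz": [0,0,5.5],"delta_rot": [0,0,0],"grip": 0},
  {"xyz": [0,0,7],"delta_rot": [0,0,0],"grip": 0},
  {"xyz": [0,0,7],"delta_rot": [0,0,0],"grip": 0},
  {"xyz": [0,0,7],"delta_rot": [0,0,0],"grip": 0},
])

```text
time_s: 1.7
ee_pos: [498.0, 330.9, 93.9]
ee_rot: [-0.142, 0.99, -0.0, -0.0]
ft_force: [0.0, 0.2, -0.1]
gripper_width: 0.3
gripper_force: 0.0
```

Run:
```python
from h import *
from plant import snapshot
togo(500,328.5,80,np.pi+.288)
out=[]
for n,(u0,v0,u1,v1) in (("side",(240,255,350,345)),("top",(170,150,260,240))):
    p,d=snapshot(n);out.append(cv2.resize(p[v0:v1,u0:u1,::-1],(390,360),interpolation=cv2.INTER_CUBIC))
cv2.imwrite("pics/pre.png",np.hstack(out))
```

```text
t 1.7 pos [498.  330.9  93.9] F [ 0.   0.2 -0.1] w 0.3
shift cm [-0.13 -0.29  1.39] rot [-0.    -0.    -0.002]
```

View pics/pre.png

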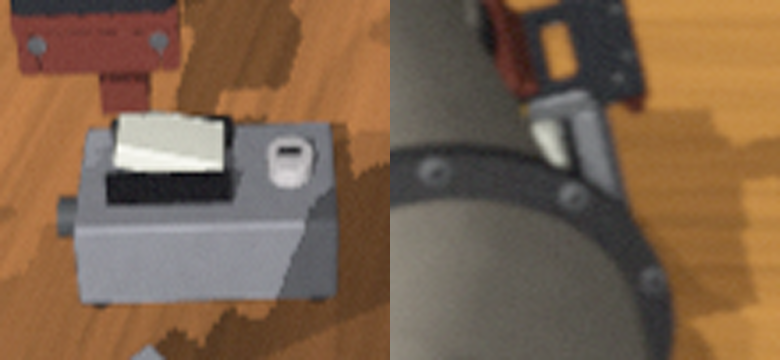

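The picture shows the closed fingers above the raised end. They sit about 3 mm off to the side, so I'll correct that and then press.

>>> play_rows([
  {"xyz": [-0.1,-0.3,0.6],"delta_rot": [0,0,0],"grip": 0},
  {"xyz": [-0.1,-0.3,1.0],"delta_rot": [0,0,0],"grip": 0},
  {"xyz": [-0.1,-0.3,1.3],"delta_rot": [0,0,0],"grip": 0},
  {"xyz": [-0.1,-0.3,1.5],"delta_rot": [0,0,0],"grip": 0},
  {"xyz": [-0.1,-0.3,1.7],"delta_rot": [0,0,0],"grip": 0},
  {"xyz": [-0.1,-0.3,1.9],"delta_rot": [0,0,0],"grip": 0},
  {"xyz": [-0.1,-0.3,2.1],"delta_rot": [0,0,0],"grip": 0},
  {"xyz": [-0.1,-0.3,2.2],"delta_rot": [0,0,0],"grip": 0},
  {"xyz": [-0.1,-0.3,2.3],"delta_rot": [0,0,0],"grip": 0},
  {"xyz": [-0.1,-0.3,2.3],"delta_rot": [0,0,0],"grip": 0},
])

```text
time_s: 2.8
ee_pos: [501.5, 328.7, 71.7]
ee_rot: [-0.142, 0.99, 0.001, 0.002]
ft_force: [4.7, 0.2, 4.9]
gripper_width: 0.3
gripper_force: 2.6
```

>>> play_rows([
  {"xyz": [0,0,0.1],"delta_rot": [0,0,0],"grip": 0},
  {"xyz": [0,0,0.2],"delta_rot": [0,0,0],"grip": 0},
  {"xyz": [0,0,0.2],"delta_rot": [0,0,0],"grip": 0},
])

```text
time_s: 3.1
ee_pos: [501.9, 328.8, 69.9]
ee_rot: [-0.142, 0.99, 0.001, 0.002]
ft_force: [5.1, 1.0, 5.5]
gripper_width: 0.6
gripper_force: 3.1
```

>>> play_rows([
  {"xyz": [0,0,0.1],"delta_rot": [0,0,0],"grip": 0},
  {"xyz": [0,0,0.2],"delta_rot": [0,0,0],"grip": 0},
  {"xyz": [0,0,0.2],"delta_rot": [0,0,0],"grip": 0},
])

```text
time_s: 3.4
ee_pos: [502.1, 328.9, 69.4]
ee_rot: [-0.142, 0.99, 0.001, 0.002]
ft_force: [0.9, -2.5, 17.9]
gripper_width: 0.7
gripper_force: 8.6
```

The force jumped at z 69.4, so the rocker has reached its stop. I'll add a small extra push, then lift and look.

>>> play_rows([
  {"xyz": [0,0,0.1],"delta_rot": [0,0,0],"grip": 0},
  {"xyz": [0,0,0.1],"delta_rot": [0,0,0],"grip": 0},
  {"xyz": [0,0,0],"delta_rot": [0,0,0],"grip": 0},
  {"xyz": [0,0,-1.5],"delta_rot": [0,0,0],"grip": 0},
  {"xyz": [0,0,-4.5],"delta_rot": [0,0,0],"grip": 0},
  {"xyz": [0,0,-7.5],"delta_rot": [0,0,0],"grip": 0},
  {"xyz": [0,0,-8],"delta_rot": [0,0,0],"grip": 0},
])

```text
time_s: 4.1
ee_pos: [500.6, 329.2, 150.1]
ee_rot: [-0.142, 0.99, 0.001, 0.001]
ft_force: [1.2, -0.3, 0.8]
gripper_width: 0.6
gripper_force: 0.0
```

Run:
```python
from h import *
from plant import snapshot
togo(613,-74.2,110,np.pi-.048)
p,d=snapshot("side");np.savez("side1.npz",p=p,d=d)
p0=np.load("side0.npz")
for P,Dm in ((p0["p"],p0["d"]),(p,d)):
    m=np.zeros(P.shape[:2],bool);m[275:335,255:312]=(P.min(2)>150)[275:335,255:312]
    m=cv2.morphologyEx(m.astype(np.uint8),cv2.MORPH_OPEN,np.ones((3,3)))
    w=np.array([deproj("side",u,v,Dm[v,u]) for v,u in np.argwhere(m) if Dm[v,u]>0])
    s=(w[:,:2]-[478.8,322.2])@[.959,.284]
    for c in (-21,-12,0,12,21):
        k=abs(s-c)<4; print(c,k.sum(),np.percentile(w[k,2],[50,80]).round(1) if k.any() else "")
cv2.imwrite("pics/rk.png",cv2.resize(p[255:345,240:350,::-1],None,fx=5,fy=5,interpolation=cv2.INTER_CUBIC))
```

```text
t 4.1 pos [500.6 329.2 150.1] F [ 1.2 -0.3  0.8] w 0.6
shift cm [  0.59 -41.88   3.92] rot [0.003 0.003 0.334]
-21 48 [68.  68.8]
-12 55 [70.1 70.9]
0 62 [72.8 73.9]
12 75 [75.3 76.8]
21 88 [77.1 78.4]
-21 49 [78.5 79.3]
-12 60 [76.7 77.6]
0 63 [73.8 74.7]
12 59 [70.7 71.8]
21 52 [68.8 69.4]
```

View pics/rk.png

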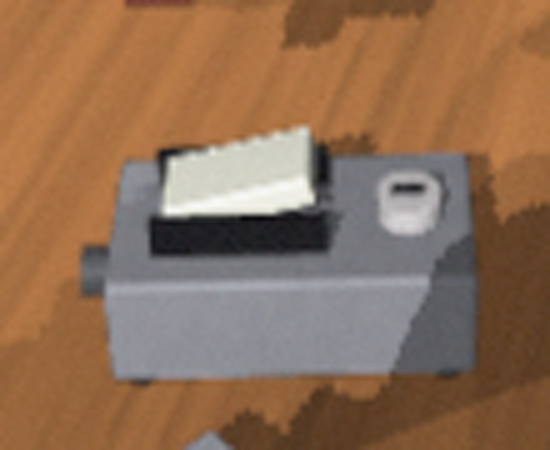

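The rocker has flipped: its slope went from +0.22 to -0.24, and the box hasn't moved. Next is the round key.

>>> play_rows([
  {"xyz": [0.1,-4.2,0],"delta_rot": [0,0,0.04],"grip": 0},
  {"xyz": [0.1,-8.4,0],"delta_rot": [0,0,0.08],"grip": 0},
  {"xyz": [0.2,-12.6,0],"delta_rot": [0,0,0.12],"grip": 0},
  {"xyz": [0.3,-16.8,0],"delta_rot": [0,0,0.16],"grip": 0},
  {"xyz": [0.3,-21,0],"delta_rot": [0,0,0.2],"grip": 0},
  {"xyz": [0.4,-25.2,0],"delta_rot": [0,0,0.24],"grip": 0},
  {"xyz": [0.5,-29.4,0],"delta_rot": [0,0,0.27],"grip": 0},
  {"xyz": [0.5,-33.6,0],"delta_rot": [0,0,0.3],"grip": 0},
  {"xyz": [0.6,-37.8,0],"delta_rot": [0,0,0.32],"grip": 0},
  {"xyz": [0.6,-41.9,0],"delta_rot": [0,0,0.334],"grip": 0},
])

```text
time_s: 5.15
ee_pos: [610.8, -77.1, 145.1]
ee_rot: [0.025, 1.0, 0.0, -0.002]
ft_force: [0.6, 0.8, 0.6]
gripper_width: 0.5
gripper_force: 0.0
```

>>> play_rows([
  {"xyz": [0,0,0],"delta_rot": [0,0,0],"grip": 0},
  {"xyz": [0,0,0],"delta_rot": [0,0,0],"grip": 0},
  {"xyz": [0,0,0],"delta_rot": [0,0,0],"grip": 0},
])

```text
time_s: 5.45
ee_pos: [611.1, -73.9, 145.7]
ee_rot: [0.023, 1.0, 0.001, -0.001]
ft_force: [0.1, 1.2, -1.0]
gripper_width: 0.3
gripper_force: 0.0
```

```bash
python3 -c "
from h import *
togo(613,-74.2,70,np.pi-.048)"
```

```text
t 5.45 pos [611.1 -73.9 145.7] F [ 0.1  1.2 -1. ] w 0.3
shift cm [-0.21 -0.03  7.57] rot [ 0.001 -0.002  0.001]
```

>>> play_rows([
  {"xyz": [-0.2,0,1.5],"delta_rot": [0,0,0],"grip": 0},
  {"xyz": [-0.2,0,3.5],"delta_rot": [0,0,0],"grip": 0},
  {"xyz": [-0.2,0,5.5],"delta_rot": [0,0,0],"grip": 0},
  {"xyz": [-0.2,0,7],"delta_rot": [0,0,0],"grip": 0},
  {"xyz": [-0.2,0,7.6],"delta_rot": [0,0,0],"grip": 0},
  {"xyz": [-0.2,0,7.6],"delta_rot": [0,0,0],"grip": 0},
])

```text
time_s: 6.05
ee_pos: [613.4, -75.2, 69.7]
ee_rot: [0.024, 1.0, 0.0, -0.001]
ft_force: [0.1, -0.2, -0.7]
gripper_width: 0.7
gripper_force: 0.0
```

Run:
```python
from h import *
from plant import snapshot
togo(613,-74.2,60,np.pi-.048)
p,d=snapshot("side")
cv2.imwrite("pics/rd.png",cv2.resize(p[165:255,220:340,::-1],None,fx=5,fy=5,interpolation=cv2.INTER_CUBIC))
```

```text
t 6.05 pos [613.4 -75.2  69.7] F [ 0.1 -0.2 -0.7] w 0.7
shift cm [0.04 0.1  0.97] rot [ 0.    -0.002 -0.   ]
```

View pics/rd.png

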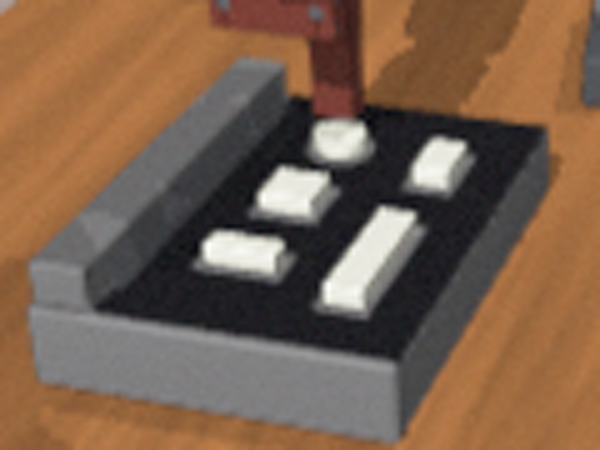

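The closed fingertip is directly above the round key, so I'll press.

>>> play_rows([
  {"xyz": [0,0.1,0.5],"delta_rot": [0,0,0],"grip": 0},
  {"xyz": [0,0.1,0.9],"delta_rot": [0,0,0],"grip": 0},
  {"xyz": [0,0.1,1.2],"delta_rot": [0,0,0],"grip": 0},
  {"xyz": [0,0.1,1.4],"delta_rot": [0,0,0],"grip": 0},
  {"xyz": [0,0.1,1.6],"delta_rot": [0,0,0],"grip": 0},
  {"xyz": [0,0.1,1.7],"delta_rot": [0,0,0],"grip": 0},
  {"xyz": [0,0.1,1.8],"delta_rot": [0,0,0],"grip": 0},
  {"xyz": [0,0.1,1.8],"delta_rot": [0,0,0],"grip": 0},
])

```text
time_s: 6.9
ee_pos: [614.3, -74.7, 53.4]
ee_rot: [0.024, 1.0, 0.0, 0.0]
ft_force: [-1.5, 2.0, 6.5]
gripper_width: 0.6
gripper_force: 3.1
```

>>> play_rows([
  {"xyz": [0,0,0.1],"delta_rot": [0,0,0],"grip": 0},
  {"xyz": [0,0,0.2],"delta_rot": [0,0,0],"grip": 0},
  {"xyz": [0,0,0.2],"delta_rot": [0,0,0],"grip": 0},
])

```text
time_s: 7.2
ee_pos: [614.4, -74.8, 53.1]
ee_rot: [0.025, 1.0, 0.0, 0.0]
ft_force: [-6.2, 2.3, 20.4]
gripper_width: 0.6
gripper_force: 10.2
```

The key is fully in at z 53.1 with 20 N. Release, then over to the long bar.

>>> play_rows([
  {"xyz": [0,0,-1],"delta_rot": [0,0,0],"grip": 0},
  {"xyz": [0,0,-3],"delta_rot": [0,0,0],"grip": 0},
  {"xyz": [0,0,-5.5],"delta_rot": [0,0,0],"grip": 0},
  {"xyz": [1.6,3,-5.5],"delta_rot": [0,0,0],"grip": 0},
  {"xyz": [3.2,6,-5.5],"delta_rot": [0,0,0],"grip": 0},
  {"xyz": [4.8,9,-5.5],"delta_rot": [0,0,0],"grip": 0},
  {"xyz": [6.3,11.6,-5.5],"delta_rot": [0,0,0],"grip": 0},
  {"xyz": [6.3,11.6,-5],"delta_rot": [0,0,0],"grip": 0},
  {"xyz": [6.3,11.6,-3],"delta_rot": [0,0,0],"grip": 0},
  {"xyz": [6.3,11.6,-2],"delta_rot": [0,0,0],"grip": 0},
])

```text
time_s: 8.2
ee_pos: [556.3, 43.4, 69.6]
ee_rot: [0.024, 1.0, -0.0, -0.001]
ft_force: [0.0, 0.1, -0.2]
gripper_width: 0.2
gripper_force: 0.0
```

Run:
```python
from h import *
from plant import snapshot
togo(556.6,44.6,60,np.pi-.048)
p,d=snapshot("side")
cv2.imwrite("pics/bar.png",cv2.resize(p[165:255,220:340,::-1],None,fx=5,fy=5,interpolation=cv2.INTER_CUBIC))
```

```text
t 8.2 pos [556.3  43.4  69.6] F [ 0.   0.1 -0.2] w 0.2
shift cm [-0.02  0.12  0.96] rot [-0.001 -0.001 -0.001]
```

View pics/bar.png

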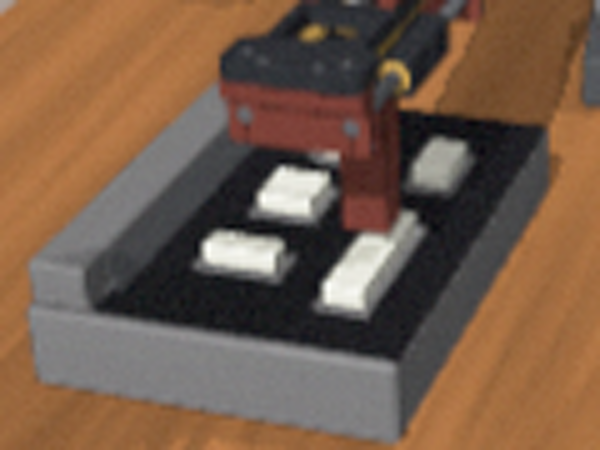

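The fingertip is over the middle of the long bar, so I'll press.

>>> play_rows([
  {"xyz": [0,0.1,0.5],"delta_rot": [0,0,0],"grip": 0},
  {"xyz": [0,0.1,0.9],"delta_rot": [0,0,0],"grip": 0},
  {"xyz": [0,0.1,1.2],"delta_rot": [0,0,0],"grip": 0},
  {"xyz": [0,0.1,1.4],"delta_rot": [0,0,0],"grip": 0},
  {"xyz": [0,0.1,1.6],"delta_rot": [0,0,0],"grip": 0},
  {"xyz": [0,0.1,1.7],"delta_rot": [0,0,0],"grip": 0},
  {"xyz": [0,0.1,1.8],"delta_rot": [0,0,0],"grip": 0},
  {"xyz": [0,0.1,1.8],"delta_rot": [0,0,0],"grip": 0},
])

```text
time_s: 9.05
ee_pos: [557.2, 44.8, 53.4]
ee_rot: [0.025, 1.0, -0.0, 0.0]
ft_force: [-1.9, -1.1, 6.5]
gripper_width: 0.5
gripper_force: 3.3
```

>>> play_rows([
  {"xyz": [0,0,0.1],"delta_rot": [0,0,0],"grip": 0},
  {"xyz": [0,0,0.2],"delta_rot": [0,0,0],"grip": 0},
  {"xyz": [0,0,0.2],"delta_rot": [0,0,0],"grip": 0},
])

```text
time_s: 9.35
ee_pos: [557.3, 44.9, 53.1]
ee_rot: [0.025, 1.0, 0.0, 0.0]
ft_force: [-6.9, -0.9, 24.6]
gripper_width: 0.6
gripper_force: 12.4
```

The bar has bottomed at 53.1. I'll lift clear and check.

>>> play_rows([
  {"xyz": [0,0,-1],"delta_rot": [0,0,0],"grip": 0},
  {"xyz": [0,0,-4],"delta_rot": [0,0,0],"grip": 0},
  {"xyz": [0,0,-8],"delta_rot": [0,0,0],"grip": 0},
  {"xyz": [0,0,-12],"delta_rot": [0,0,0],"grip": 0},
  {"xyz": [0,0,-15],"delta_rot": [0,0,0],"grip": 0},
  {"xyz": [0,0,-15],"delta_rot": [0,0,0],"grip": 0},
  {"xyz": [0,0,-15],"delta_rot": [0,0,0],"grip": 0},
])

```text
time_s: 10.05
ee_pos: [557.0, 45.5, 201.1]
ee_rot: [0.024, 1.0, 0.0, 0.001]
ft_force: [0.4, -0.4, -1.2]
gripper_width: 0.1
gripper_force: 0.0
```

Run:
```python
from h import *
from plant import snapshot
togo(556.6,44.6,60,np.pi-.048)
p,d=snapshot("side");f=np.load("side0.npz")
pts=dict(round=(287,191),short=(306,196),square=(277,201),long=(291,214),narrow=(268,213))
for k,(u,v) in pts.items():
    print(k,[np.median([deproj("side",a,b,D[b,a])[2] for a in range(u-2,u+3) for b in range(v-1,v+2)]).round(1) for D in (f["d"],d)])
cv2.imwrite("pics/end.png",p[:,:,::-1])
```

```text
t 10.05 pos [557.   45.5 201.1] F [ 0.4 -0.4 -1.2] w 0.1
shift cm [ 0.05 -0.1  14.11] rot [ 0.001  0.001 -0.   ]
round [np.float64(58.9), np.float64(58.9)]
short [np.float64(58.7), np.float64(59.0)]
square [np.float64(59.0), np.float64(59.1)]
long [np.float64(58.5), np.float64(48.0)]
narrow [np.float64(59.6), np.float64(59.4)]
```

View pics/end.png

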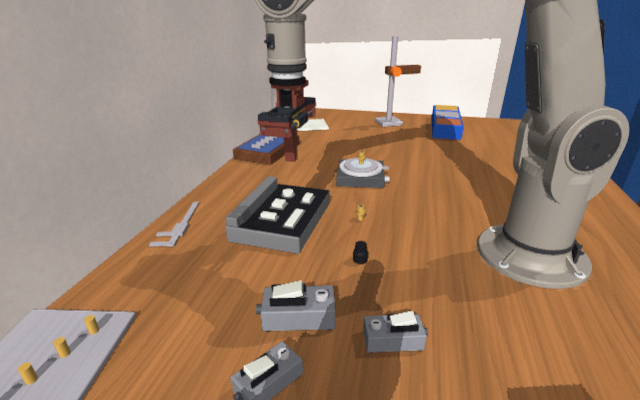

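The final view shows the long bar at (292,217) sunk, the other four keys still at 59 mm, the rocker at (287,290) on, everything else standing where it was, and the arm clear.

```bash
python3 -c "
from plant import finish_job
print(finish_job())"
```

```text
the job is handed in; nothing more can be done
None
```

The job is done and handed in: lamp rocker on, round key pressed fully and back up, long bar latched down, in that order, in about 10 s, with no other key pressed, the box, fittings and objective left where they stood, and the arm clear.

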